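Close up the module transit case

ROBOT

A 6-joint arm with a two-finger parallel gripper is mounted at the origin on the work surface. World frame = base frame: x ahead of the robot, y to its left, z up, the work surface at z = 0. Lengths are in m, angles in rad, forces in N, time in s.
With the tool pointing down it reaches from about 0.25 to 0.8 m from the base axis. Payload 8.5 kg.
Tool frame: the origin (TCP) lies midway between the tips of the shut fingers; the grasp point (between the pads) lies 19 mm behind it; z points along the fingers, y is the line along which they close (so a half turn about z gives the same grasp; the last joint's range is limited). The gripper opens to 85 mm and grips with 20 to 120 N. Pads are 22 mm wide; open, the fingers measure 114 mm over their backs; the gripper's body (76 mm by 85 mm) begins 54 mm behind the grasp point. The pads swing forward as they close: fully open they stand 13 mm farther back than shut.
Start: joints at [1.279, 0.238, -0.013, 1.319, 0, 1.571], TCP at [0.151, 0.503, 0.231] pointing down, gripper open.
Joint ranges: [-2.66, 2.66], [-1.03, 1.9], [-1.14, 1.46], [-1.82, 2.27], [-1.45, 1.34], [-3.14, 3.14]. Speed limits (rad/s): [2.22, 2.22, 2.79, 3.14, 3.14, 3.14].

INTERFACE

Orientations are given as a rotation vector (axis times angle).
In Python, from workcell import readout, snapshot, camera_params, robot, nets gives the robot as it stands.
- The arm moves only by the tool arm_command, never from a script. Its argument "moves" is a list of rows, each an object of numbers: "dx", "dy", "dz": the shift along the tool's x, y, z in m; "wx", "wy", "wz": the turn, a rotation vector about the tool's x, y, z in rad. In form: [{"dx": .., "dy": .., "dz": .., "wx": .., "wy": .., "wz": ..}, ...]. A call has exactly 8 rows; each row is the pose to reach, as a shift and turn from the pose commanded when the call began, along the tool's axes at that moment; what a row does not reach only later rows make up. A row lasts 1/10 s, in which the tool goes at most 50 mm and 8.59 degrees, less where a joint would pass 70% of its speed; a pose out of reach is approached as far as the arm can. A call with a gripper value outside its range is refused whole. "jaw" is the opening, from -1 (shut) to 1 (fully open), set as the call begins (left out, the last holds). The fingers move at their own pace and stop on an object; "force" is the grip in N (left out, the last holds). Time passes only in rows, so rows that repeat a pose let the fingers close, or fill a call up. It gives the time, the measured TCP pose, the force, the opening and the grip force at its end, in the units of the state.
- readout.get_obs(): the state, without advancing time (a new reading comes with each control period).
- snapshot(name): name is "side" or "top" or "wrist"; returns the picture (384x512x3 uint8, red, green, blue); there is no depth.
- camera_params(name): a dict with "intrinsics" (3x3 intrinsics, pixels), "k1" (the pictures are not rectified: a ray, as slopes to the right and down, at radius r is drawn at 1 + k1 r^2 times it, then the intrinsics apply), "camera_from_world" (4x4, takes a point from world to camera coordinates); the wrist camera has in their place "hand_eye" (4x4, takes a point from camera to tool coordinates, whose origin is the TCP and whose axes are the flange's). Camera axes: x right, y down, z forward; pixel columns grow to the right and rows downward; lengths in m; the calibration is good to about 2 mm. A picture is of the moment at which its call begins: read the wrist's pose just before it. camera_params takes no time and is no camera call.
- robot.hand_in(): hands the job in; it is judged then, once.
Trained networks look in the newest picture that a camera, given by its name, has taken for a name from the list of things; names that differ only in an ending like _2 or _b are one class to them, and where a whole thing is asked for, a point or a joint stands for the part that bears it (a point fixed in the world has none). Each returns a list of dicts, best first, with "conf" (0 to 1); they miss things now and then, are a little off and sometimes report something else, mostly with a low value. They report only what shows in the picture. A call takes as long as a camera call. They do not tell look-alikes from the thing itself.
- nets.find_in(camera, label): "position" ([x, y, z] in m, in world coordinates, good to about 4 mm: the middle of the surface that is visible of it).
- nets.pinpoint(camera, label): "position" ([x, y, z] in m, in world coordinates, good to about 4 mm: a listed point, or the origin of a listed thing).
The state is a dict: "time": time; "joints": joint angles; "dq": joint speeds; "effort": joint torques, N m; "ee_pos": TCP position; "eef_rot": TCP orientation; "ft_force": force on the tool from outside, world axes, zero at the start; "ft_torque": the same for the moment, N m; "finger_gap": finger opening in m; "grip_force": force on a finger pad.
Only numpy, scipy, OpenCV 4.12 (cv2) and the standard library are available. Lean on these libraries where they do the work, as an engineer would, in place of code of your own. Each camera call takes 0.05 s, during which the arm holds its last target. There are 200 camera calls.

TASK

Close the small transit case on the blue bench mat: with the fingertips, first push the upright hold-down flap over until it lies flat above the module, and only then push the cover over and press it fully shut. Pick nothing up: the module stays seated in its foam, and the bottle, the jar and the camera stay standing where they are.

Things in the scene. Friction and masses are not known exactly. Their poses are not given: they have to be found in the camera images.
- case: dark metal open-topped transit case fixed to the mat, 180 (its x) x 220 (its y) x 80 mm high. Origin: centre of its underside, which stands 3 mm above the table; z up. The two hinge lines run along its x axis: the cover's on the +y rim, the flap's just inside the -y wall. The yaw differs between runs.
- cover (a joint): hinge angle of the grey flat cover (180 along the hinge x 220 x 8 mm thick, about 0.35 kg), rad: 0 = shut, lying on the rim (its top then 91.5 mm above the table); it starts standing open at 1.55 to 1.85 (pi/2 = upright, more = leaning outwards), stop at 1.95. A friction hinge (0.55 N m) holds it wherever it is left; it does not fall. About 3 to 5 N near its free edge moves it.
- cover_hinge (a point): middle of the cover's hinge line, on the cover's inner face, 110 mm to the case's +y of its centre and 83.5 mm above the table
- cover_edge (a point): middle of the cover's free edge, on the outer face (the face that is on top when shut, 8 mm from the inner face), 220 mm from the hinge line
- flap (a joint): hinge angle of the bare aluminium hold-down flap (140 along the hinge x 120 x 4 mm thick, 0.12 kg), rad: 0 = flat over the module, its top 10 mm below the case's rim; it starts upright at 1.4 to 1.7, stop at 1.8. A friction hinge (0.11 N m) holds it wherever it is left; about 1 to 2 N near its free edge moves it. While it stands it blocks the cover.
- flap_hinge (a point): middle of the flap's hinge line, on the flap's inner face, 94 mm to the case's -y of its centre and 69 mm above the table
- flap_edge (a point): middle of the flap's free edge, on the outer face (the face that is on top when flat, 4 mm from the inner face), 120 mm from the hinge line
- module_center (a point): centre of the loose electronics module, black with brass corners and a green top, 100 x 80 x 45 mm, sitting in the foam recess at the middle of the case (its top about 10 mm below the flat flap)
- glue_bottle_center (a point): half-way up a white bottle, 36 mm diameter, 100 mm high, standing on the mat near the case; not to be moved
- lens_jar_center (a point): about half-way up a black jar, 46 mm diameter, 65 mm high, standing on the mat near the case; not to be moved
- camera_body_center (a point): centre of a small blue camera, 30 x 90 x 55 mm high, standing on the mat near the case; not to be moved
Not all that is in view belongs to the job. Leave any red look-alike of the part that bears camera_body_center alone.

How it is judged:
On the way, in this order (a step that is already met when the one before it is completed fails the run):
1. the flap lies flat, with the cover still standing open (value of joint flap below 0.08 rad and value of joint cover above 0.9 rad), for 0.2 s.
2. the cover is shut over the flat flap (value of joint cover below 0.05 rad and value of joint flap below 0.08 rad), for 0.2 s.
At the end, for the whole second after the job is handed in: the flap is within 0.08 rad of flat and the cover within 0.05 rad of shut and at rest; the module is still seated in its recess (within 20 mm sideways, raised under 12 mm); bottle, jar and camera upright and within 30 mm of where they stood (all of step 2 and velocity of joint cover between -0.05 and 0.05 rad/s and z of module_center in the frame of case below 0.045 m and horizontal distance between module_center and case below 0.02 m and distance of each of glue_bottle_center, lens_jar_center, camera_body_center from where it was at the start of the episode below 0.03 m and angle between each of glue_bottle_center, lens_jar_center, camera_body_center's own z axis and vertical below 0.3 rad); the robot touches nothing.
It fails at once if the cover is swung below 0.9 rad while the flap is not yet flat (value of joint cover below 0.9 rad and value of joint flap above 0.15 rad).
It fails at once if the module is lifted out of its seat by 12 mm or more (z of module_center in the frame of case above 0.046 m).
It fails at once if the bottle, jar or camera is lifted, knocked over or moved 30 mm (distance of any of glue_bottle_center, lens_jar_center, camera_body_center from where it was at the start of the episode above 0.03 m or angle between any of glue_bottle_center, lens_jar_center, camera_body_center's own z axis and vertical above 0.4 rad or height (world z) of glue_bottle_center above 0.065 m or height (world z) of lens_jar_center above 0.047 m or height (world z) of camera_body_center above 0.0425 m).
It also fails if it takes over 54 s, if anything falls off the work surface, if the arm or the gripper's body presses on something with over 40 N, if the wrist force passes 120 N, or if a joint passes its speed limit or range.

## Working session

There is one attempt and no reset: what is moved stays moved. The work goes in short steps, Python scripts to look and compute and a tool call to move; the robot and the scene stay as the last step left them, time stands still between calls to the robot, and variables do not carry over. Pictures are saved under pics/ and viewed, at most 10 in all, crops included, and the job is handed in when it is done.

Besides the shell and the picture viewer there is one more tool, called after "Request:" by a JSON object that holds its "fn" and its "kwargs", one argument or row to a line. arm_command: Moves the arm, as the interface text tells. Its arguments: {"type":"object","properties":{"moves":{"type":"array","items":{"type":"object","properties":{"dx":{"type":"number"},"dy":{"type":"number"},"dz":{"type":"number"},"wx":{"type":"number"},"wy":{"type":"number"},"wz":{"type":"number"}}}},"jaw":{"type":"number"},"force":{"type":"number"}},"required":["moves"]}

```bash
mkdir -p pics; python3 - <<'E'
from workcell import readout, snapshot, camera_params, robot, nets
import cv2,numpy as np
o=readout.get_obs();print(o['time'],o['ee_pos'],o['eef_rot'])
a=snapshot('side');b=snapshot('top')
cv2.imwrite('pics/a.png',cv2.cvtColor(np.vstack([a,b])[:, :],cv2.COLOR_RGB2BGR)) if 0 else cv2.imwrite('pics/a.png',cv2.resize(cv2.cvtColor(np.hstack([a,b]),cv2.COLOR_RGB2BGR),(800,300)))
for c in ['side','top']:
  for l in ['case','cover_hinge','cover_edge','flap_hinge','flap_edge','module_center','glue_bottle_center','lens_jar_center','camera_body_center']:
    print(c,l,[(np.round(d['position'],3).tolist(),round(d['conf'],2)) for d in nets.pinpoint(c,l)[:2]])
print(readout.get_obs()['time'])
E
```

```text
0.0 [0.15092165 0.5024001  0.23066142] [-4.56707527e-01 -3.10802907e+00  2.28226477e-03]
side case [([0.49, -0.07, 0.005], 0.86)]
side cover_hinge [([0.533, 0.034, 0.08], 0.68), ([0.534, 0.04, 0.306], 0.53)]
side cover_edge [([0.536, 0.04, 0.304], 0.75)]
side flap_hinge [([0.454, -0.155, 0.068], 0.76)]
side flap_edge [([0.46, -0.149, 0.189], 0.72), ([0.668, -0.067, 0.038], 0.65)]
side module_center [([0.494, -0.072, 0.039], 0.63)]
side glue_bottle_center [([0.554, -0.306, 0.049], 0.95), ([0.461, -0.148, 0.189], 0.35)]
side lens_jar_center [([0.663, -0.068, 0.036], 0.61)]
side camera_body_center [([0.622, -0.178, 0.03], 0.79), ([0.491, -0.073, 0.003], 0.65)]
top case []
top cover_hinge [([0.534, 0.03, 0.081], 0.76), ([0.666, -0.067, 0.036], 0.2)]
top cover_edge [([0.538, 0.039, 0.309], 0.75)]
top flap_hinge [([0.453, -0.157, 0.069], 0.67)]
top flap_edge [([0.456, -0.151, 0.192], 0.74)]
top module_center [([0.498, -0.073, 0.034], 0.91)]
top glue_bottle_center [([0.56, -0.308, 0.05], 0.59)]
top lens_jar_center [([0.666, -0.068, 0.034], 0.81)]
top camera_body_center [([0.623, -0.179, 0.032], 0.58), ([0.699, 0.044, 0.031], 0.55)]
1.0
```

View pics/a.png

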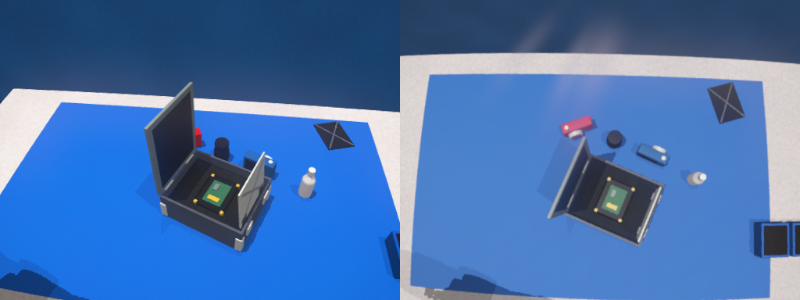

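The case is at about (0.490, -0.069) with yaw about -23°. The flap and cover are both near upright, and the red camera by the hinge is the look-alike. I'll go around the robot side to the flap's outer side.

Request:
{"fn": "arm_command", "kwargs": {
  "jaw": -1,
  "moves": [
    {"dx": -0.0305,"dy": -0.037,"dz": -0.006,"wz": 0.14},
    {"dx": -0.061,"dy": -0.0735,"dz": -0.0125,"wz": 0.28},
    {"dx": -0.0915,"dy": -0.11,"dz": -0.019,"wz": 0.42},
    {"dx": -0.122,"dy": -0.147,"dz": -0.025,"wz": 0.56},
    {"dx": -0.1525,"dy": -0.184,"dz": -0.031,"wz": 0.7},
    {"dx": -0.183,"dy": -0.22,"dz": -0.0375,"wz": 0.84},
    {"dx": -0.2135,"dy": -0.257,"dz": -0.044,"wz": 0.98},
    {"dx": -0.244,"dy": -0.294,"dz": -0.05,"wz": 1.12}
  ]
}}

```text
validation failed for argument at $.mo...
```

Request:
{"fn": "arm_command", "kwargs": {
  "jaw": -1,
  "moves": [
    {"dx": -0.0305,"dy": -0.037,"dz": -0.006,"wx": 0,"wy": 0,"wz": 0.14},
    {"dx": -0.061,"dy": -0.0735,"dz": -0.0125,"wx": 0,"wy": 0,"wz": 0.28},
    {"dx": -0.0915,"dy": -0.11,"dz": -0.019,"wx": 0,"wy": 0,"wz": 0.42},
    {"dx": -0.122,"dy": -0.147,"dz": -0.025,"wx": 0,"wy": 0,"wz": 0.56},
    {"dx": -0.1525,"dy": -0.184,"dz": -0.031,"wx": 0,"wy": 0,"wz": 0.7},
    {"dx": -0.183,"dy": -0.22,"dz": -0.0375,"wx": 0,"wy": 0,"wz": 0.84},
    {"dx": -0.2135,"dy": -0.257,"dz": -0.044,"wx": 0,"wy": 0,"wz": 0.98},
    {"dx": -0.244,"dy": -0.294,"dz": -0.05,"wx": 0,"wy": 0,"wz": 1.12}
  ]
}}

```text
time: 1.8
ee_pos: [0.3003, 0.1493, 0.2819]
eef_rot: [2.044, 2.385, 0.002]
ft_force: [1.1, -0.4, -0.7]
finger_gap: 0.0
grip_force: 0.0
```

Request:
{"fn": "arm_command", "kwargs": {
  "moves": [
    {"dx": -0.044,"dy": -0.007,"dz": 0,"wx": 0,"wy": 0,"wz": 0.07},
    {"dx": -0.089,"dy": -0.014,"dz": 0,"wx": 0,"wy": 0,"wz": 0.14},
    {"dx": -0.133,"dy": -0.021,"dz": 0,"wx": 0,"wy": 0,"wz": 0.21},
    {"dx": -0.178,"dy": -0.028,"dz": 0,"wx": 0,"wy": 0,"wz": 0.28},
    {"dx": -0.222,"dy": -0.036,"dz": 0,"wx": 0,"wy": 0,"wz": 0.35},
    {"dx": -0.266,"dy": -0.043,"dz": 0,"wx": 0,"wy": 0,"wz": 0.42},
    {"dx": -0.311,"dy": -0.05,"dz": 0,"wx": 0,"wy": 0,"wz": 0.49},
    {"dx": -0.355,"dy": -0.057,"dz": 0,"wx": 0,"wy": 0,"wz": 0.563}
  ]
}}

```text
time: 2.6
ee_pos: [0.2995, -0.2107, 0.2817]
eef_rot: [2.624, 1.725, 0.001]
ft_force: [0.8, 0.6, -0.1]
finger_gap: 0.0001
grip_force: 0.0
```

```bash
cat > h.py <<'E'
from workcell import readout, snapshot, camera_params, robot, nets
import cv2,numpy as np
from scipy.spatial.transform import Rotation as R
uy=np.array([.392,.92,0]);ux=np.array([.92,-.392,0]);C=np.array([.490,-.069,0])
def cc(p): p=np.asarray(p)-C; return np.round([p@ux,p@uy,p[2]],4)
def state():
    o=readout.get_obs();print('t',round(o['time'],2),'case coords',cc(o['ee_pos']),'F',np.round(o['ft_force'],1));M=R.from_rotvec(o['eef_rot']).as_matrix()
    print('tool axes in case',[np.round([M[:,i]@ux,M[:,i]@uy,M[2,i]],3).tolist() for i in range(3)])
def pts(c,*ls):
    snapshot(c)
    for l in ls: print(c,l,[(cc(d['position']).tolist(),round(d['conf'],2)) for d in nets.pinpoint(c,l)[:2]])
E
python3 - <<'E'
from h import *
state();pts('side','flap_edge','cover_edge','flap_hinge')
E
```

```text
t 2.6 case coords [-0.1197 -0.205   0.2817] F [ 0.8  0.6 -0.1]
tool axes in case [[0.005, 1.0, -0.0], [1.0, -0.005, 0.001], [0.001, -0.0, -1.0]]
side flap_edge [([0.0004, -0.0854, 0.1882], 0.79)]
side cover_edge [([-0.0056, 0.118, 0.304], 0.66), ([0.0011, -0.0837, 0.1864], 0.2)]
side flap_hinge [([0.0012, -0.0946, 0.0698], 0.93)]
```

Request:
{"fn": "arm_command", "kwargs": {
  "moves": [
    {"dx": 0.015,"dy": 0.04,"dz": 0,"wx": 0,"wy": 0,"wz": 0},
    {"dx": 0.03,"dy": 0.08,"dz": 0,"wx": 0,"wy": 0,"wz": 0},
    {"dx": 0.05,"dy": 0.12,"dz": 0,"wx": 0,"wy": 0,"wz": 0},
    {"dx": 0.05,"dy": 0.12,"dz": 0.04,"wx": 0,"wy": 0,"wz": 0},
    {"dx": 0.05,"dy": 0.12,"dz": 0.08,"wx": 0,"wy": 0,"wz": 0},
    {"dx": 0.05,"dy": 0.12,"dz": 0.117,"wx": 0,"wy": 0,"wz": 0},
    {"dx": 0.05,"dy": 0.12,"dz": 0.117,"wx": 0,"wy": 0,"wz": 0},
    {"dx": 0.05,"dy": 0.12,"dz": 0.117,"wx": 0,"wy": 0,"wz": 0}
  ]
}}

```text
time: 3.6
ee_pos: [0.4302, -0.2085, 0.1652]
eef_rot: [-2.62, -1.733, 0.0]
ft_force: [0.1, 0.7, 0.9]
finger_gap: -0.0
grip_force: 0.0
```

Request:
{"fn": "arm_command", "kwargs": {
  "moves": [
    {"dx": 0.03,"dy": 0,"dz": 0,"wx": 0,"wy": 0,"wz": 0},
    {"dx": 0.05,"dy": 0,"dz": -0.002,"wx": 0,"wy": 0,"wz": 0},
    {"dx": 0.062,"dy": 0,"dz": -0.002,"wx": 0,"wy": 0,"wz": 0},
    {"dx": 0.073,"dy": 0,"dz": 0.001,"wx": 0,"wy": 0,"wz": 0},
    {"dx": 0.084,"dy": 0,"dz": 0.004,"wx": 0,"wy": 0,"wz": 0},
    {"dx": 0.094,"dy": 0,"dz": 0.008,"wx": 0,"wy": 0,"wz": 0},
    {"dx": 0.108,"dy": 0,"dz": 0.018,"wx": 0,"wy": 0,"wz": 0},
    {"dx": 0.121,"dy": 0,"dz": 0.029,"wx": 0,"wy": 0,"wz": 0}
  ]
}}

```text
time: 4.4
ee_pos: [0.478, -0.0977, 0.1345]
eef_rot: [2.622, 1.73, 0.0]
ft_force: [-0.6, -1.6, -0.0]
finger_gap: -0.0004
grip_force: 0.5
```

```bash
python3 - <<'E'
from h import *
state();pts('side','flap_edge','cover_edge')
E
```

```text
t 4.4 case coords [ 0.0002 -0.0311  0.1345] F [-0.6 -1.6 -0. ]
tool axes in case [[0.002, 1.0, 0.0], [1.0, -0.002, 0.0], [0.0, 0.0, -1.0]]
side flap_edge [([0.0015, -0.0021, 0.1496], 0.84)]
side cover_edge [([-0.004, 0.1167, 0.3083], 0.63)]
```

Request:
{"fn": "arm_command", "kwargs": {
  "moves": [
    {"dx": 0.01,"dy": 0,"dz": 0.013,"wx": 0,"wy": 0,"wz": 0},
    {"dx": 0.018,"dy": 0,"dz": 0.028,"wx": 0,"wy": 0,"wz": 0},
    {"dx": 0.022,"dy": 0,"dz": 0.038,"wx": 0,"wy": 0,"wz": 0},
    {"dx": 0.024,"dy": 0,"dz": 0.046,"wx": 0,"wy": 0,"wz": 0},
    {"dx": 0.026,"dy": 0,"dz": 0.053,"wx": 0,"wy": 0,"wz": 0},
    {"dx": 0.026,"dy": 0,"dz": 0.058,"wx": 0,"wy": 0,"wz": 0},
    {"dx": 0.026,"dy": 0,"dz": 0.062,"wx": 0,"wy": 0,"wz": 0},
    {"dx": 0.026,"dy": 0,"dz": 0.062,"wx": 0,"wy": 0,"wz": 0}
  ]
}}

```text
time: 5.35
ee_pos: [0.4878, -0.0747, 0.0733]
eef_rot: [2.622, 1.73, 0.0]
ft_force: [-0.1, -0.4, 0.5]
finger_gap: -0.0001
grip_force: 0.0
```

```bash
python3 - <<'E'
from h import *
state();pts('side','flap_edge','cover_edge')
E
```

```text
t 5.35 case coords [ 0.0002 -0.0061  0.0733] F [-0.1 -0.4  0.5]
tool axes in case [[0.001, 1.0, -0.0], [1.0, -0.001, 0.0], [0.0, -0.0, -1.0]]
side flap_edge [([0.001, 0.0301, 0.0729], 0.74)]
side cover_edge [([-0.0004, 0.1189, 0.3049], 0.76)]
```

Request:
{"fn": "arm_command", "kwargs": {
  "moves": [
    {"dx": 0,"dy": 0,"dz": 0.001,"wx": 0,"wy": 0,"wz": 0},
    {"dx": 0,"dy": 0,"dz": 0.001,"wx": 0,"wy": 0,"wz": 0},
    {"dx": 0,"dy": 0,"dz": 0.002,"wx": 0,"wy": 0,"wz": 0},
    {"dx": 0,"dy": 0,"dz": 0.002,"wx": 0,"wy": 0,"wz": 0},
    {"dx": 0,"dy": 0,"dz": 0.003,"wx": 0,"wy": 0,"wz": 0},
    {"dx": 0,"dy": 0,"dz": 0.003,"wx": 0,"wy": 0,"wz": 0},
    {"dx": 0,"dy": 0,"dz": 0.003,"wx": 0,"wy": 0,"wz": 0},
    {"dx": 0,"dy": 0,"dz": 0.003,"wx": 0,"wy": 0,"wz": 0}
  ]
}}

```text
time: 6.3
ee_pos: [0.4881, -0.0748, 0.0726]
eef_rot: [2.621, 1.729, 0.002]
ft_force: [-8.4, -0.2, 28.1]
finger_gap: 0.0002
grip_force: 13.9
```

Request:
{"fn": "arm_command", "kwargs": {
  "moves": [
    {"dx": 0,"dy": 0,"dz": -0.03,"wx": 0,"wy": 0,"wz": 0},
    {"dx": -0.01,"dy": 0,"dz": -0.07,"wx": 0,"wy": 0,"wz": 0},
    {"dx": -0.01,"dy": 0,"dz": -0.11,"wx": 0,"wy": 0,"wz": 0},
    {"dx": -0.01,"dy": 0,"dz": -0.15,"wx": 0,"wy": 0,"wz": 0},
    {"dx": -0.01,"dy": 0,"dz": -0.19,"wx": 0,"wy": 0,"wz": 0},
    {"dx": -0.01,"dy": 0,"dz": -0.23,"wx": 0,"wy": 0,"wz": 0},
    {"dx": -0.01,"dy": 0,"dz": -0.265,"wx": 0,"wy": 0,"wz": 0},
    {"dx": -0.01,"dy": 0,"dz": -0.3,"wx": 0,"wy": 0,"wz": 0}
  ]
}}

```text
time: 7.1
ee_pos: [0.4836, -0.0838, 0.3721]
eef_rot: [2.621, 1.73, 0.001]
ft_force: [1.3, 0.6, 0.1]
finger_gap: -0.0001
grip_force: 0.0
```

```bash
python3 - <<'E'
from h import *
state();pts('side','flap_edge','cover_edge');pts('top','flap_edge','cover_edge')
a=snapshot('side');cv2.imwrite('pics/b.png',a[:,:,::-1])
E
```

```text
t 7.1 case coords [-0.     -0.0161  0.3721] F [1.3 0.6 0.1]
tool axes in case [[0.001, 1.0, 0.0], [1.0, -0.001, 0.001], [0.001, 0.0, -1.0]]
side flap_edge [([-0.0009, 0.0287, 0.0724], 0.91), ([-0.0018, 0.1185, 0.3063], 0.6)]
side cover_edge [([-0.0027, 0.1161, 0.3071], 0.62)]
top flap_edge []
top cover_edge [([-0.0018, 0.1167, 0.3072], 0.63)]
```

View pics/b.png

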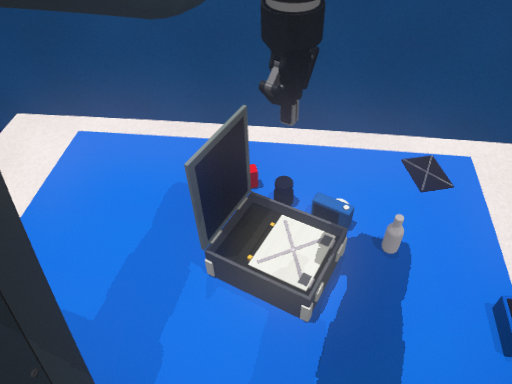

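The flap lies flat (px 290,250), the cover is still upright, and the forearm is well above it. Next I go over to the outside of the cover.

Request:
{"fn": "arm_command", "kwargs": {
  "moves": [
    {"dx": 0.045,"dy": 0,"dz": 0,"wx": 0,"wy": 0,"wz": 0},
    {"dx": 0.09,"dy": 0,"dz": 0,"wx": 0,"wy": 0,"wz": 0},
    {"dx": 0.135,"dy": 0,"dz": 0,"wx": 0,"wy": 0,"wz": 0},
    {"dx": 0.18,"dy": 0,"dz": 0,"wx": 0,"wy": 0,"wz": 0},
    {"dx": 0.195,"dy": 0,"dz": 0.005,"wx": 0,"wy": 0,"wz": 0},
    {"dx": 0.195,"dy": 0,"dz": 0.04,"wx": 0,"wy": 0,"wz": 0},
    {"dx": 0.195,"dy": 0,"dz": 0.075,"wx": 0,"wy": 0,"wz": 0},
    {"dx": 0.195,"dy": 0,"dz": 0.097,"wx": 0,"wy": 0,"wz": 0}
  ]
}}

```text
time: 8.25
ee_pos: [0.5591, 0.0952, 0.2697]
eef_rot: [-2.62, -1.73, 0.006]
ft_force: [0.4, -0.6, 0.1]
finger_gap: -0.0002
grip_force: 0.0
```

```bash
python3 - <<'E'
from h import *
state();pts('side','cover_edge')
E
```

```text
t 8.25 case coords [-0.0008  0.1781  0.2697] F [ 0.4 -0.6  0.1]
tool axes in case [[0.001, 1.0, -0.003], [1.0, -0.001, -0.003], [-0.003, -0.003, -1.0]]
side cover_edge [([-0.0064, 0.1187, 0.3066], 0.71), ([-0.002, 0.1137, 0.0826], 0.4)]
```

Request:
{"fn": "arm_command", "kwargs": {
  "moves": [
    {"dx": -0.03,"dy": 0,"dz": 0.001,"wx": 0,"wy": 0,"wz": 0},
    {"dx": -0.05,"dy": 0,"dz": 0.001,"wx": 0,"wy": 0,"wz": 0},
    {"dx": -0.065,"dy": 0,"dz": 0.002,"wx": 0,"wy": 0,"wz": 0},
    {"dx": -0.082,"dy": 0,"dz": 0.003,"wx": 0,"wy": 0,"wz": 0},
    {"dx": -0.1,"dy": 0,"dz": 0.006,"wx": 0,"wy": 0,"wz": 0},
    {"dx": -0.115,"dy": 0,"dz": 0.01,"wx": 0,"wy": 0,"wz": 0},
    {"dx": -0.13,"dy": 0,"dz": 0.016,"wx": 0,"wy": 0,"wz": 0},
    {"dx": -0.146,"dy": 0,"dz": 0.023,"wx": 0,"wy": 0,"wz": 0}
  ]
}}

```text
time: 9.15
ee_pos: [0.503, -0.0397, 0.2501]
eef_rot: [2.621, 1.73, 0.001]
ft_force: [2.5, 1.9, 0.5]
finger_gap: -0.0002
grip_force: 1.1
```

```bash
python3 - <<'E'
from h import *
state();pts('side','cover_edge')
E
```

```text
t 9.15 case coords [0.0005 0.032  0.2501] F [2.5 1.9 0.5]
tool axes in case [[0.001, 1.0, 0.0], [1.0, -0.001, 0.001], [0.001, 0.0, -1.0]]
side cover_edge [([0.0009, 0.0057, 0.2797], 0.82)]
```

Request:
{"fn": "arm_command", "kwargs": {
  "moves": [
    {"dx": -0.011,"dy": 0,"dz": 0.006,"wx": 0,"wy": 0,"wz": 0},
    {"dx": -0.021,"dy": 0,"dz": 0.013,"wx": 0,"wy": 0,"wz": 0},
    {"dx": -0.031,"dy": 0,"dz": 0.02,"wx": 0,"wy": 0,"wz": 0},
    {"dx": -0.041,"dy": 0,"dz": 0.028,"wx": 0,"wy": 0,"wz": 0},
    {"dx": -0.05,"dy": 0,"dz": 0.037,"wx": 0,"wy": 0,"wz": 0},
    {"dx": -0.058,"dy": 0,"dz": 0.047,"wx": 0,"wy": 0,"wz": 0},
    {"dx": -0.066,"dy": 0,"dz": 0.057,"wx": 0,"wy": 0,"wz": 0},
    {"dx": -0.073,"dy": 0,"dz": 0.067,"wx": 0,"wy": 0,"wz": 0}
  ]
}}

```text
time: 10.05
ee_pos: [0.4742, -0.1065, 0.1824]
eef_rot: [-2.622, -1.73, 0.0]
ft_force: [2.1, 1.0, 0.8]
finger_gap: -0.0002
grip_force: 0.8
```

Request:
{"fn": "arm_command", "kwargs": {
  "moves": [
    {"dx": -0.006,"dy": 0,"dz": 0.011,"wx": 0,"wy": 0,"wz": 0},
    {"dx": -0.012,"dy": 0,"dz": 0.022,"wx": 0,"wy": 0,"wz": 0},
    {"dx": -0.016,"dy": 0,"dz": 0.034,"wx": 0,"wy": 0,"wz": 0},
    {"dx": -0.02,"dy": 0,"dz": 0.045,"wx": 0,"wy": 0,"wz": 0},
    {"dx": -0.024,"dy": 0,"dz": 0.057,"wx": 0,"wy": 0,"wz": 0},
    {"dx": -0.026,"dy": 0,"dz": 0.069,"wx": 0,"wy": 0,"wz": 0},
    {"dx": -0.028,"dy": 0,"dz": 0.081,"wx": 0,"wy": 0,"wz": 0},
    {"dx": -0.029,"dy": 0,"dz": 0.09,"wx": 0,"wy": 0,"wz": 0}
  ]
}}

```text
time: 10.85
ee_pos: [0.4626, -0.1326, 0.0922]
eef_rot: [-2.621, -1.73, 0.001]
ft_force: [0.1, 0.7, 0.6]
finger_gap: 0.0001
grip_force: 0.6
```

```bash
python3 - <<'E'
from h import *
state();pts('side','cover_edge')
E
```

```text
t 10.85 case coords [-0.0003 -0.0692  0.0922] F [0.1 0.7 0.6]
tool axes in case [[0.001, 1.0, -0.0], [1.0, -0.001, -0.001], [-0.001, -0.0, -1.0]]
side cover_edge [([0.0026, -0.1095, 0.094], 0.73)]
```

Nearly shut. I'll press down to seat it, then lift clear.

Request:
{"fn": "arm_command", "kwargs": {
  "moves": [
    {"dx": 0,"dy": 0,"dz": 0.001,"wx": 0,"wy": 0,"wz": 0},
    {"dx": 0,"dy": 0,"dz": 0.001,"wx": 0,"wy": 0,"wz": 0},
    {"dx": 0,"dy": 0,"dz": 0.002,"wx": 0,"wy": 0,"wz": 0},
    {"dx": 0,"dy": 0,"dz": 0.002,"wx": 0,"wy": 0,"wz": 0},
    {"dx": 0,"dy": 0,"dz": 0.003,"wx": 0,"wy": 0,"wz": 0},
    {"dx": 0,"dy": 0,"dz": 0.003,"wx": 0,"wy": 0,"wz": 0},
    {"dx": 0,"dy": 0,"dz": 0.003,"wx": 0,"wy": 0,"wz": 0},
    {"dx": 0,"dy": 0,"dz": 0.003,"wx": 0,"wy": 0,"wz": 0}
  ]
}}

```text
time: 11.75
ee_pos: [0.4632, -0.1325, 0.0914]
eef_rot: [2.621, 1.73, 0.001]
ft_force: [-4.3, 1.3, 13.4]
finger_gap: -0.0001
grip_force: 6.9
```

Request:
{"fn": "arm_command", "kwargs": {
  "moves": [
    {"dx": 0,"dy": 0,"dz": -0.01,"wx": 0,"wy": 0,"wz": 0},
    {"dx": 0,"dy": 0,"dz": -0.03,"wx": 0,"wy": 0,"wz": 0},
    {"dx": 0,"dy": 0,"dz": -0.06,"wx": 0,"wy": 0,"wz": 0},
    {"dx": 0,"dy": 0,"dz": -0.1,"wx": 0,"wy": 0,"wz": 0},
    {"dx": 0,"dy": 0,"dz": -0.14,"wx": 0,"wy": 0,"wz": 0},
    {"dx": 0,"dy": 0,"dz": -0.17,"wx": 0,"wy": 0,"wz": 0},
    {"dx": 0,"dy": 0,"dz": -0.18,"wx": 0,"wy": 0,"wz": 0},
    {"dx": 0,"dy": 0,"dz": -0.18,"wx": 0,"wy": 0,"wz": 0}
  ]
}}

```text
time: 12.55
ee_pos: [0.4637, -0.1327, 0.2716]
eef_rot: [2.62, 1.729, 0.003]
ft_force: [0.2, 0.5, 0.0]
finger_gap: -0.0001
grip_force: 0.0
```

```bash
python3 - <<'E'
from h import *
state();pts('side','cover_edge','glue_bottle_center','lens_jar_center','camera_body_center')
a=snapshot('side');cv2.imwrite('pics/c.png',a[:,:,::-1])
E
```

```text
t 12.55 case coords [ 0.0008 -0.0689  0.2716] F [0.2 0.5 0. ]
tool axes in case [[0.001, 1.0, 0.0], [1.0, -0.001, 0.003], [0.003, 0.0, -1.0]]
side cover_edge [([0.001, -0.112, 0.0931], 0.65)]
side glue_bottle_center [([0.1539, -0.1914, 0.0493], 0.81)]
side lens_jar_center [([0.1623, 0.0691, 0.0403], 0.76)]
side camera_body_center [([0.1492, 0.1849, 0.0323], 0.91), ([0.1641, -0.0471, 0.0317], 0.82)]
```

View pics/c.png

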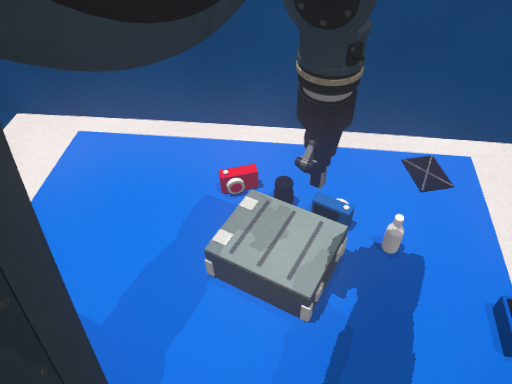

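The cover is shut flush on the rim (px 280,245). The bottle, jar and camera are still standing in place, and the arm is clear.

```bash
python3 -c "
from workcell import robot
print(robot.hand_in())"
```

```text
the job is handed in; nothing more can be done
None
```

I pushed the flap flat, then pressed the cover fully shut over it, and handed the job in at about 13 s; the bottle, jar and camera were still standing in place and the arm was clear, but the hand-in returned no verdict.

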